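Open the short food flask

ROBOT

A 6-joint arm with a two-finger parallel gripper is mounted at the origin on a cart in front of the work surface, level with it; the furniture and walls round the work are solid. World frame = base frame: x ahead of the robot, y to its left, z up, the work surface at z = 0. Lengths are in m, angles in rad, forces in N, time in s.
With the tool pointing down it reaches from about 0.275 to 0.875 m from the base axis. Payload 12.5 kg.
Tool frame: the origin (TCP) lies midway between the tips of the shut fingers; the grasp point (between the pads) lies ctrl.pinch_z behind it (ctrl.pinch_z is the distance from the TCP to the grasp point, in m); z points along the fingers, y is the line along which they close (so a half turn about z gives the same grasp; the last joint's range is limited). The gripper opens to 85 mm and grips with 20 to 120 N. Pads are 22 mm wide; open, the fingers measure 114 mm over their backs; the gripper's body (76 mm by 85 mm) begins 54 mm behind the grasp point. The pads swing forward as they close: fully open they stand 13 mm farther back than shut.
Start: joints at [-1.392, 0.351, 1.652, -0, 1.139, -0.085], TCP at [0.143, -0.531, 0.231] pointing down, gripper open.
Joint ranges: [-2.75, 2.75], [-0.79, 2.1], [0.01, 2.65], [-1.57, 4.71], [0.07, 3.14], [-2.87, 2.87]. Speed limits (rad/s): [2.22, 2.22, 2.79, 3.14, 3.14, 3.14].

INTERFACE

Orientations are given as [roll, pitch, yaw] about the fixed x, y, z axes, in that order (R = Rz(yaw) Ry(pitch) Rx(roll)).
In Python, from station import ctrl gives the robot as it stands. The module is installed in compiled form; this text tells all that it offers.
- The arm moves only by the tool servo_tool, never from a script. Its argument "rows" is one flat list of numbers, 7 for each row, row after row: the shift along the tool's x, y, z normalised to -1 to 1, where 1 is 400 mm, then the turn, a rotation vector about the tool's x, y, z normalised to -1 to 1, where 1 is 45 degrees, then the gripper command: -1 is shut, 1 is fully open, values between are in proportion. A call has 1 to 20 rows; each row shifts and turns the commanded pose from where the row before left it, along the tool's axes as they then stand; what a row does not reach is not made up. A row lasts 1/8 s, in which the tool goes at most 62.5 mm and 10.7 degrees, less where a joint would pass 70% of its speed; a pose out of reach is approached as far as the arm can. A call with a number of a shift or a turn outside -1 to 1 is refused whole. A call with a gripper value outside its range is refused whole. The fingers move at their own pace and stop on an object; "squeeze" is the grip in N (left out, the last holds). Time passes only in rows, so rows that do not move let the fingers close. It gives the time, the measured TCP pose, the force, the opening and the grip force at its end, in the units of the state.
- ctrl.state(): the state, without advancing time (a new reading comes with each control period).
- ctrl.snapshot(name): name is "side" or "top"; returns a dict with "pixels" (384x512x3 uint8, blue, green, red), "range_z" (384x512 float32, m along the optical axis (not along the pixel's ray), 0 where there is no reading), "K" (3x3 intrinsics, pixels), "dist_coeffs" ([k1, k2, p1, p2, k3] as OpenCV has them; the pictures are not rectified), "R" (3x3) and "t" (3): a world point X has camera coordinates R X + t. Camera axes: x right, y down, z forward; pixel columns grow to the right and rows downward; lengths in m; the calibration is good to about 2 mm. A picture is of the moment at which its call begins.
- ctrl.hand_in(): hands the job in; it is judged then, once.
Trained networks look in a picture, given as the dict that the camera call returned (one of the last four; its "shot" number tells which), for a name from the list of things; names that differ only in an ending like _2 or _b are one class to them, and where a whole thing is asked for, a point or a joint stands for the part that bears it (a point fixed in the world has none). Each returns a list of dicts, best first, with "conf" (0 to 1); they miss things now and then, are a little off and sometimes report something else, mostly with a low value. They report only what shows in the picture. A call takes as long as a camera call.
- ctrl.find_in(picture, name): "rect" ([centre column, centre row, width, height] in pixels, round what is visible of it).
- ctrl.mark_of(picture, name): "pixel" ([column, row] in pixels: a listed point, or the origin of a listed thing).
The state is a dict: "clock": time; "qpos": joint angles; "joint_velocities": joint speeds; "joint_efforts": joint torques, N m; "tool_pos": TCP position; "eef_rot": TCP orientation; "ft_force": force on the tool from outside, world axes, zero at the start; "wrist_torque": the same for the moment, N m; "grip_width": finger opening in m; "grip_force": force on a finger pad.
Only numpy, scipy, OpenCV 4.12 (cv2) and the standard library are available. Lean on these libraries where they do the work, as an engineer would, in place of code of your own. Each camera call takes 0.05 s, during which the arm holds its last target. There are 200 camera calls.

TASK

Open the shorter of the two steel food flasks: pinch the two spring buttons on its lid together to free the catches, lift the lid off, and set it down right way up (buttons on top) on the chopping board, on its empty half nearer to you. Leave the flask standing upright about where it is, and leave the tall flask alone.

Things in the scene. Friction and masses are not known exactly. Their poses are not given: they have to be found in the camera images.
- short_flask_lid_grip (a point): midpoint between the two buttons on the short flask's loose lid, 117 mm above the worktop at the start; x runs through both buttons, z up. Lid: black disc 88 mm wide, its top 12 mm below this point; on it a black housing 40 (x) x 34 (y) mm, top 14 mm above the point; a grey button out of each x end; below, a plug 66 mm wide, flat underside 37 mm below the point (lid stands on it)
- short_flask: the shorter flask: loose upright steel cylinder with black foot, 92 mm wide, 100 mm high to its rim (131 mm with lid), mouth 70 mm wide, 0.6 kg; origin at the centre of its underside, z up. The lid (0.12 kg) sits 20 mm deep in it, locked by two catches below the rim until both buttons are pressed; then it lifts straight out
- chopping_board: wooden chopping board lying flat, fixed, 220 mm (its x, away from the robot) by 320 mm (its y) by 22 mm thick; origin at the centre of its underside. The lemon and garlic lie on the far half (+x); the near half (-x) is free
- tall_flask: the taller flask, of the same make and with the same kind of lid: 92 mm across, 140 mm high to the rim (171 mm with its lid), 0.8 kg; origin at the centre of its underside; not to be disturbed
- short_flask_lid_button_a (a joint): travel of the grey ridged button on the lid's +x end: 0 out, 0.008 m flush with the housing. Buttons 22 mm wide, 20 mm high, centred at the grip point's height; 56 mm over both when out, 40 mm when both flush. Spring 3 N at first, 10 N flush; the catch is free beyond about 6 mm
- short_flask_lid_button_b (a joint): the same for the button on the lid's -x end: 0 out, 0.008 m flush; pinch both together along x, and keep them pinched while lifting

How it is judged:
By the outcome, as a careful person would: the job done as asked, in the order asked, and still so for the second after the job is handed in, with the robot touching nothing.
It also fails if it takes over 35 s, if anything falls off the work surface, if the arm or the gripper's body presses on something with over 40 N, if the wrist force passes 120 N, or if a joint passes its speed limit or range.

## Working session

There is one attempt and no reset: what is moved stays moved. The work goes in short steps, Python scripts to look and compute and a tool call to move; the robot and the scene stay as the last step left them, time stands still between calls to the robot, and variables do not carry over. Pictures are saved under pics/ and viewed, at most 10 in all, crops included, and the job is handed in when it is done.

Besides the shell and the picture viewer there is one more tool, called after "Call:" as name(argument=value, ...), one argument or row to a line, values as JSON. servo_tool: Moves the arm, as the interface text tells. Scaled input: -1 to 1 covers 400 mm each way for a shift and 45 degrees each way for a turn. Its arguments: {"type":"object","properties":{"rows":{"type":"array","items":{"type":"number","minimum":-1,"maximum":1}},"squeeze":{"type":"number"}},"required":["rows"]}

```bash
mkdir -p pics; cat > h.py <<'E'
import numpy as np, cv2
from station import ctrl
def und(s,px):
    return cv2.undistortPoints(np.array([[px]],float),np.array(s["K"]),np.array(s["dist_coeffs"]))[0,0]
def at_z(s,px,z):
    x,y=und(s,px);R=np.array(s["R"]);t=np.array(s["t"])
    c=-R.T@t; d=R.T@np.array([x,y,1]); return c+d*(z-c[2])/d[2]
def cloud(s,r0=0,r1=384,c0=0,c1=512):
    Z=s["range_z"][r0:r1,c0:c1]; v,u=np.mgrid[r0:r1,c0:c1]
    p=cv2.undistortPoints(np.stack([u,v],-1).reshape(-1,1,2).astype(float),np.array(s["K"]),np.array(s["dist_coeffs"]))[:,0]
    z=Z.reshape(-1,1); P=np.hstack([p*z,z]); W=(P-np.array(s["t"]))@np.array(s["R"]); W[z[:,0]<=0]=np.nan
    return W.reshape(Z.shape+(3,))
E
python3 - <<'E'
from h import *
st=ctrl.state(); print(st, ctrl.pinch_z)
for n in ("top","side"):
    s=ctrl.snapshot(n); cv2.imwrite(f"pics/{n}0.png",s["pixels"]); 
    print(n,-np.array(s["R"]).T@np.array(s["t"]))
    for k in ("short_flask_lid_grip","short_flask","chopping_board","tall_flask","short_flask_lid_button_a"):
        print(k,[(np.round(d["rect"]),round(d["conf"],2)) for d in ctrl.find_in(s,k)[:3]])
        z={"short_flask_lid_grip":.117,"short_flask_lid_button_a":.117}.get(k,0)
        print("  mark",[(np.round(d["pixel"],1),round(d["conf"],2),at_z(s,d["pixel"],z).round(4)) for d in ctrl.mark_of(s,k)[:3]])
E
```

```text
{'clock': 0.0, 'qpos': array([-1.39161945e+00,  3.51238319e-01,  1.65246307e+00, -4.31224993e-05,
        1.13908034e+00, -8.45904005e-02]), 'joint_velocities': array([-0.00080834,  0.00141433, -0.00057846,  0.00061562,  0.00013484,
        0.00092263]), 'joint_efforts': array([ 1.87000587e-03, -5.06091642e+01, -2.91403359e+01, -1.06723871e-05,
        4.47208760e-03, -2.00615085e-05]), 'tool_pos': array([ 0.14335363, -0.53063172,  0.23074246]), 'eef_rot': array([-3.14040452e+00, -6.14597796e-05,  2.63785311e-01]), 'ft_force': array([-0.392687  , -0.35946631,  0.20045477]), 'wrist_torque': array([-0.01556793,  0.01757548,  0.02857943]), 'grip_force': 0.0, 'grip_width': 0.08550284815566835} 0.0187
top [0.39842964 0.03109193 1.08192738]
short_flask_lid_grip [(array([254., 203.,  32.,  36.]), 0.59)]
  mark [(array([253.9, 200.1]), 0.93, array([0.5614, 0.0271, 0.117 ]))]
short_flask [(array([251., 216.,  32.,   8.]), 0.74)]
  mark [(array([247. , 208.5]), 0.59, array([0.556 , 0.0461, 0.    ]))]
chopping_board [(array([362., 206., 111.,  88.]), 0.69)]
  mark [(array([361.3, 204.2]), 0.57, array([ 0.5762, -0.2883,  0.    ]))]
tall_flask [(array([164., 199.,  27.,  30.]), 0.6)]
  mark [(array([163.3, 197.2]), 0.73, array([0.5835, 0.2903, 0.    ]))]
short_flask_lid_button_a []Traceback (most recent call last):
  File "<stdin>", line 9, in <module>
ValueError: it knows: chopping_board, short_flask, short_flask_lid_grip, tall_flask
```

View pics/top0.png

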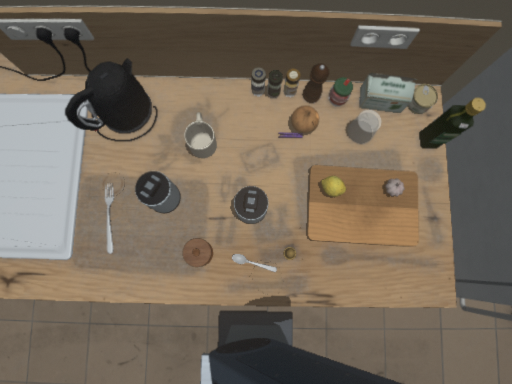

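The top view shows the short flask at about (251,204), the tall one at (157,191), and the board at (363,206) with its free half at rows 215–240. Next I'll get the lid yaw from a close crop.

```bash
python3 - <<'E'
from h import *
s=ctrl.snapshot("top"); b=ctrl.snapshot("side")
c=cv2.resize(s["pixels"][175:235,215:290],None,fx=7,fy=7,interpolation=cv2.INTER_CUBIC); cv2.imwrite("pics/c1.png",c)
cv2.imwrite("pics/side1.png",b["pixels"])
print(-np.array(b["R"]).T@np.array(b["t"]))
for k in ("short_flask_lid_grip","short_flask","tall_flask","chopping_board"):
    z={"short_flask_lid_grip":.117}.get(k,0)
    print(k,[(np.round(d["rect"]),round(d["conf"],2)) for d in ctrl.find_in(b,k)[:3]],[(np.round(d["pixel"],1),round(d["conf"],2),at_z(b,d["pixel"],z).round(4)) for d in ctrl.mark_of(b,k)[:3]])
# housing top points
for n,p in (("top",s),("side",b)):
    W=cloud(p); m=(np.hypot(W[...,0]-.56,W[...,1]-.027)<.06)
    h=W[m&(W[...,2]>.12)&(W[...,2]<.15)][:,:]
    l=W[m&(W[...,2]>.09)&(W[...,2]<.112)]
    print(n,len(h),h.mean(0),h.min(0),h.max(0),cv2.minAreaRect(h[:,:2].astype(np.float32)*1000)); print(len(l),cv2.minEnclosingCircle(l[:,:2].astype(np.float32)*1000), np.median(l[:,2]))
W=cloud(s); m=(W[...,2]>.012)&(W[...,2]<.03)&(W[...,1]<-.12)&(W[...,1]>-.5)&(W[...,0]>.42)&(W[...,0]<.75)
mm=cv2.morphologyEx(m.astype(np.uint8),cv2.MORPH_OPEN,np.ones((5,5)))>0
print("board",cv2.minAreaRect(W[mm][:,:2].astype(np.float32)*1000), np.median(W[mm][:,2]))
E
```

```text
[0.18005963 1.13539911 0.94599759]
short_flask_lid_grip [] [(array([253.2, 198.9]), 0.61, array([0.55  , 0.0385, 0.117 ]))]
short_flask [(array([252., 223.,  34.,  32.]), 0.94)] [(array([248.5, 228.8]), 0.56, array([0.5634, 0.0353, 0.    ]))]
tall_flask [(array([211., 270.,  37.,  52.]), 0.78)] [(array([209.3, 280.6]), 0.65, array([0.586 , 0.2776, 0.    ]))]
chopping_board [(array([276., 172.,  85.,  63.]), 0.67)] [(array([278.2, 169.3]), 0.69, array([ 0.5796, -0.3211,  0.    ]))]
top 257 [0.55722607 0.0353958  0.12991113] [0.52913972 0.019049   0.12045679] [0.58603642 0.0524839  0.13474395] ((557.8212280273438, 35.36857604980469), (33.73063278198242, 56.00408172607422), 83.20946502685547)
673 ((558.0975341796875, 35.30905532836914), 45.93083953857422) 0.10484921207367032
side 162 [0.55343883 0.03811695 0.12809168] [0.5270083  0.01399359 0.12012539] [0.58339433 0.05565705 0.13515424] ((554.4368896484375, 36.30556106567383), (37.57822036743164, 57.633811950683594), 75.56463623046875)
385 ((552.7822265625, 35.28159713745117), 47.629173278808594) 0.10349131129987121
board ((571.5821533203125, -289.7357482910156), (320.6084899902344, 222.30947875976562), 87.70252227783203) 0.02058024445669328
```

View pics/c1.png

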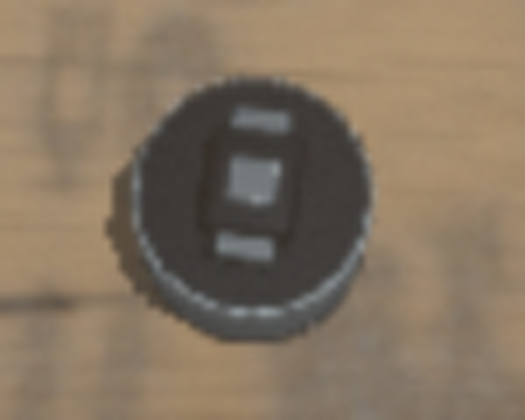

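View pics/side1.png

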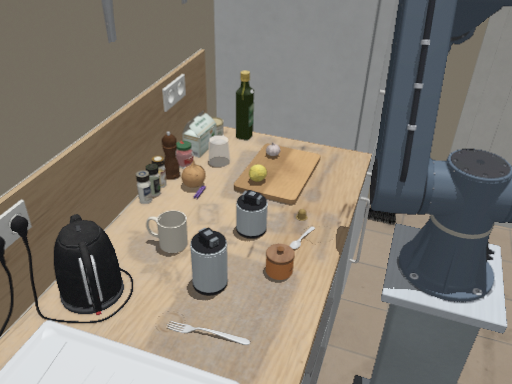

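Lid: centre about (0.557, 0.0355), button axis yaw about −7°. Board: centre (0.572, −0.290), yaw about −2.3°. I'll move over the flask and turn the tool to match.

Call:
servo_tool(
  rows=[0.105,-0.0843,0,0,0,0,1,0.105,-0.0843,0,0,0,0,1,0.105,-0.0843,0,0,0,0,1,0.105,-0.0843,0,0,0,0,1,0.105,-0.0843,0,0,0,0,1,0.105,-0.0843,0,0,0,0,1,0.105,-0.0843,0,0,0,0,1,0.105,-0.0843,0,0,0,0,1,0.105,-0.0843,0,0,0,0,1,0.105,-0.0843,0,0,0,0,1,0.105,-0.0843,0,0,0,0,1,0.105,-0.0843,0,0,0,0,1,0.105,-0.0843,0,0,0,0,1,0,0,0,0,0,-0.2156,1,0,0,0,0,0,-0.2156,1,0,0,0,0,0,-0.2156,1,0,0,0,0,0,-0.2156,1,0,0,0,0,0,-0.2156,1,0,0,0,0,0,-0.2156,1,0,0,0,0,0,-0.2156,1],
  squeeze=30,
)

```text
clock: 3.5
tool_pos: [0.5562, 0.0346, 0.2313]
eef_rot: [3.142, -0.0, 1.455]
ft_force: [-0.0, -0.1, -0.2]
grip_width: 0.0853
grip_force: 0.0
```

Call:
servo_tool(
  rows=[0.0025,0.002,0.1,0,0,0,1,0,0,0.1,0,0,0,1,0,0,0.08,0,0,0,1,0,0,0.031,0,0,0,1,0,0,0,0,0,0,1],
)

```text
clock: 4.12
tool_pos: [0.5572, 0.0355, 0.1069]
eef_rot: [-3.141, 0.0, 1.449]
ft_force: [0.1, 0.8, 0.6]
grip_width: 0.0854
grip_force: 0.0
```

```bash
python3 - <<'E'
from h import *
b=ctrl.snapshot("side"); s=ctrl.snapshot("top")
c=cv2.resize(b["pixels"][150:250,200:300],None,fx=5,fy=5,interpolation=cv2.INTER_CUBIC)
d=cv2.resize(s["pixels"][150:250,200:300],None,fx=5,fy=5,interpolation=cv2.INTER_CUBIC)
cv2.imwrite("pics/c2.png",cv2.resize(np.hstack([c,d]),(800,400)))
print(ctrl.state()["tool_pos"],ctrl.state()["ft_force"])
E
```

```text
[0.55786757 0.03550626 0.10810202] [0.36338123 0.02997    0.61758634]
```

View pics/c2.png

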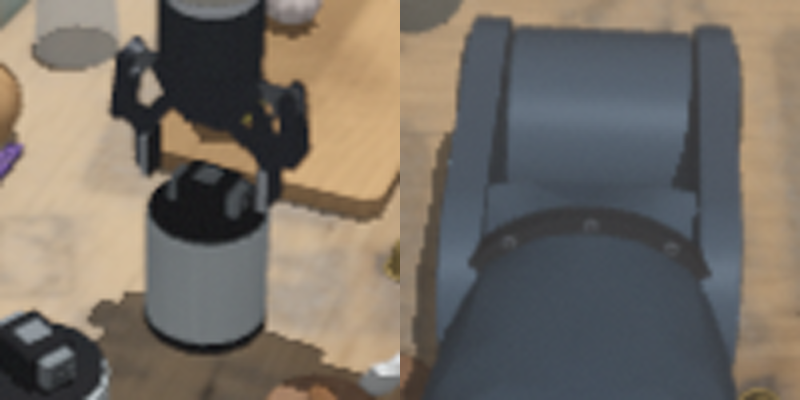

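The side view shows the open fingers on either side of the housing, at left-panel (148,150) and (265,185), with the buttons between them. Closing now.

Call:
servo_tool(
  rows=[0,0,0,0,0,0,-1,0,0,0,0,0,0,-1,0,0,0,0,0,0,-1,0,0,0,0,0,0,-1,0,0,0,0,0,0,-1,0,0,0,0,0,0,-1,0,0,0,0,0,0,-1,0,0,0,0,0,0,-1],
  squeeze=35,
)

```text
clock: 5.22
tool_pos: [0.5578, 0.0356, 0.1082]
eef_rot: [3.14, -0.0, 1.449]
ft_force: [-2.6, 0.6, 9.6]
grip_width: 0.0393
grip_force: 34.9
```

The opening is 39 mm, so both buttons are flush. Lifting gently.

Call:
servo_tool(
  rows=[0,0,-0.02,0,0,0,-1,0,0,-0.025,0,0,0,-1,0,0,-0.03,0,0,0,-1,0,0,-0.04,0,0,0,-1,0,0,-0.06,0,0,0,-1,0,0,0,0,0,0,-1],
)

```text
clock: 5.98
tool_pos: [0.5581, 0.0355, 0.179]
eef_rot: [3.138, -0.0, 1.449]
ft_force: [-0.3, 0.7, -1.2]
grip_width: 0.0394
grip_force: 35.9
```

```bash
python3 - <<'E'
from h import *
b=ctrl.snapshot("side")
c=cv2.resize(b["pixels"][120:260,180:340],None,fx=4,fy=4,interpolation=cv2.INTER_CUBIC)
cv2.imwrite("pics/c3.png",c); st=ctrl.state(); print(st["tool_pos"],st["ft_force"],st["eef_rot"],st["grip_width"])
E
```

```text
[0.55743058 0.03549308 0.17758918] [ 0.09420051  0.33435907 -2.29947128] [ 3.13997492e+00 -1.57242070e-04  1.44916904e+00] 0.039077435553665274
```

View pics/c3.png

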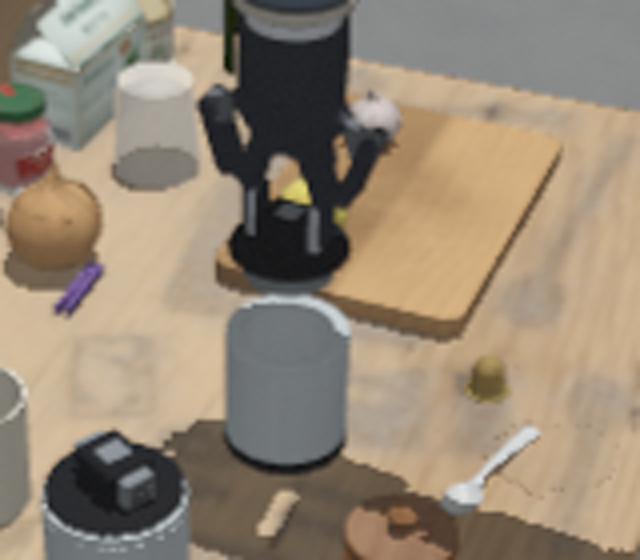

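The lid is off at crop (290,240) and the flask is standing open at (288,385). Now carrying the lid to the near half of the board.

Call:
servo_tool(
  rows=[-0.06,-0.0015,0,0,0,0,-1,-0.117,-0.0015,0,0,0,0,-1,-0.117,-0.0015,0,0,0,0,-1,-0.117,-0.0015,0,0,0,0,-1,-0.117,-0.0015,0,0,0,0,-1,-0.117,-0.0015,0,0,0,0,-1,-0.117,-0.0015,0,0,0,0,-1,-0.056,0,0.05,0,0,0,-1,0,0,0.08,0,0,0,-1,0,0,0.08,0,0,0,-1,0,0,0.05,0,0,0,-1,0,0,0.02,0,0,0,-1,0,0,0,0,0,0,-1],
)

```text
clock: 7.65
tool_pos: [0.5131, -0.2886, 0.0645]
eef_rot: [-3.141, -0.0, 1.449]
ft_force: [0.7, -0.2, -0.1]
grip_width: 0.0392
grip_force: 35.9
```

```bash
python3 - <<'E'
from h import *
b=ctrl.snapshot("side")
c=cv2.resize(b["pixels"][100:240,200:360],None,fx=4,fy=4,interpolation=cv2.INTER_CUBIC)
cv2.imwrite("pics/c4.png",c); st=ctrl.state(); print(st["clock"],st["tool_pos"],st["ft_force"],st["eef_rot"],st["grip_width"])
E
```

```text
7.7 [ 0.51339327 -0.28881961  0.06514362] [-0.46863716 -0.19827762 -0.3667873 ] [3.14145969e+00 7.04463097e-05 1.44914028e+00] 0.03913068406578976
```

View pics/c4.png

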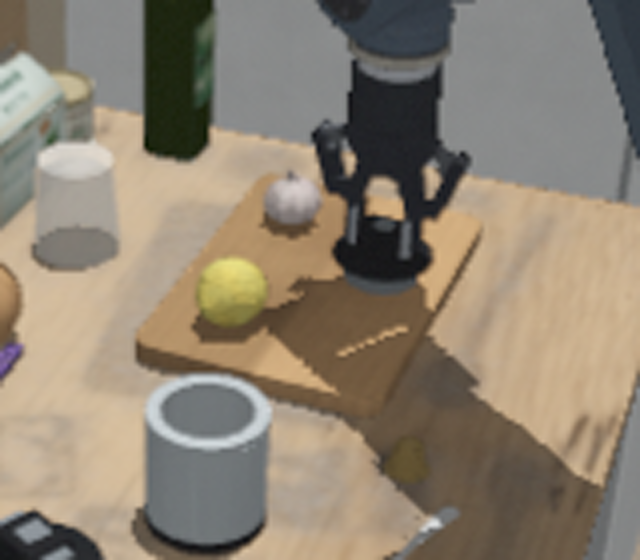

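The lid hangs level over the free near half at crop (382,255), with lemon and garlic clear. Lowering it.

Call:
servo_tool(
  rows=[0,0,0.015,0,0,0,-1,0,0,0.01,0,0,0,-1,0,0,0.008,0,0,0,-1,0,0,0,0,0,0,-1],
)

```text
clock: 8.2
tool_pos: [0.5132, -0.2887, 0.0515]
eef_rot: [-3.141, -0.0, 1.449]
ft_force: [-0.2, -0.4, -1.5]
grip_width: 0.0396
grip_force: 35.9
```

Call:
servo_tool(
  rows=[0,0,0.003,0,0,0,-1,0,0,0.002,0,0,0,-1,0,0,0,0,0,0,-1],
)

```text
clock: 8.57
tool_pos: [0.5134, -0.2888, 0.0504]
eef_rot: [3.141, 0.0, 1.449]
ft_force: [-3.1, 1.9, 5.9]
grip_width: 0.0398
grip_force: 36.8
```

The force shows contact with the board, so I'll release and retreat.

Call:
servo_tool(
  rows=[0,0,0,0,0,0,0.2,0,0,0,0,0,0,0.6,0,0,0,0,0,0,1,0,0,0,0,0,0,1,0,0,0,0,0,0,1,0,0,0,0,0,0,1,0,0,-0.05,0,0,0,1,0,0,-0.1,0,0,0,1,0,0,-0.12,0,0,0,1,0,0,-0.12,0,0,0,1,-0.12,0,0,0,0,0,1,-0.12,0,0,0,0,0,1,-0.12,0,0,0,0,0,1,-0.12,0,0,0,0,0,1,0,0,0,0,0,0,1,0,0,0,0,0,0,1],
)

```text
clock: 10.58
tool_pos: [0.49, -0.479, 0.2065]
eef_rot: [3.141, 0.0, 1.449]
ft_force: [1.3, -0.3, -0.3]
grip_width: 0.0854
grip_force: 0.0
```

```bash
python3 - <<'E'
from h import *
s=ctrl.snapshot("top"); b=ctrl.snapshot("side")
c=cv2.resize(b["pixels"][100:300,170:370],(400,400),interpolation=cv2.INTER_CUBIC)
d=cv2.resize(s["pixels"][120:280,220:440],(400,400),interpolation=cv2.INTER_CUBIC)
cv2.imwrite("pics/c5.png",np.hstack([c,d])); st=ctrl.state(); print(st["clock"],st["tool_pos"],st["ft_force"],st["grip_width"])
for p in (s,b):
    W=cloud(p); m=np.hypot(W[...,0]-.513,W[...,1]+.289)<.06
    h=W[m&(W[...,2]>.064)&(W[...,2]<.09)]; l=W[m&(W[...,2]>.038)&(W[...,2]<.055)]
    if len(h)>9: print(len(h),h.mean(0),h.max(0))
    if len(l)>9: print(len(l),l.mean(0),l[:,2].min(),l[:,2].max())
    m=(np.hypot(W[...,0]-.557,W[...,1]-.0355)<.07)&(W[...,2]>.09)&(W[...,2]<.15); print("flask",W[m].mean(0),W[m][:,2].max())
E
```

```text
10.675 [ 0.4903305  -0.47836949  0.20643848] [-0.47165622  0.3938442  -0.42872362] 0.08539509213900677
234 [ 0.51286449 -0.28643015  0.07146455] [ 0.54134224 -0.26887844  0.07727166]
498 [ 0.51194363 -0.2857812   0.04704703] 0.04135928452693776 0.053865020011474044
flask [0.55734726 0.03532192 0.09980176] 0.10705590803407815
99 [ 0.50926497 -0.28629701  0.07048184] [ 0.53798422 -0.27021833  0.07730425]
179 [ 0.50863964 -0.27379188  0.04718433] 0.03880088448996166 0.05493588449024771
flask [0.55339861 0.03934465 0.09786784] 0.10324224889785011
```

View pics/c5.png

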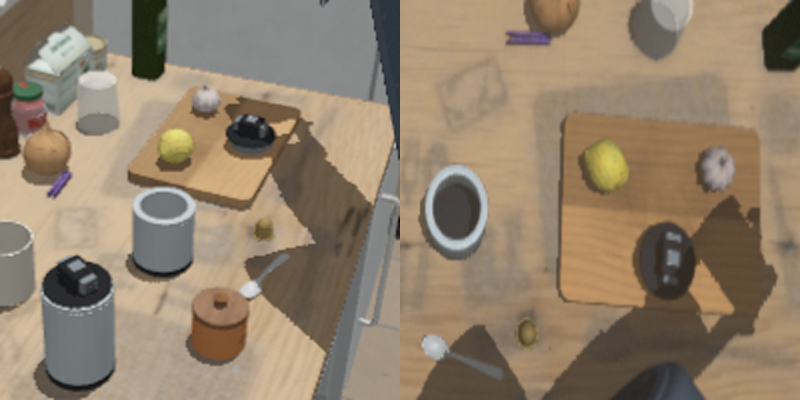

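The lid stands upright on the near half of the board (right panel 667,260). The flask is upright and open where it was, and the arm is clear of everything.

```bash
python3 -c "
from station import ctrl
print(ctrl.hand_in())"
```

```text
the job is handed in; nothing more can be done
None
```

The short flask is open and still standing upright where it was; its lid is on the near half of the chopping board with the buttons on top, the tall flask was left alone, and I handed the job in at about 10.7 s of the 35 s allowed.

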